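# Close the bench test jig and hold it down

## Robot

A 6-joint arm with a two-finger parallel gripper is mounted at the origin on the work surface. World frame = base frame: x ahead of the robot, y to its left, z up, the work surface at z = 0. Lengths are in m, angles in rad, forces in N, time in s.
With the tool pointing down it reaches from about 0.35 to 0.775 m from the base axis. Payload 7.3 kg.
Tool frame: the origin (TCP) lies on the centre line of the jaws, within the pads' length; the fingertips stand 17 mm ahead of it and the grasp point (between the pads) lies 2 mm behind it (robot.tcp_to_tips is the distance from the TCP to the fingertips, in m); z points along the fingers, y is the line along which they close (so a half turn about z gives the same grasp; the last joint's range is limited). The gripper opens to 92 mm and grips with 3 to 60 N. Pads are 19 mm wide; open, the fingers measure 130 mm over their backs; the gripper's body (75 mm by 190 mm) begins 47 mm behind the grasp point.
Start: joints at [-1.33, 0.342, 1.524, -0, 1.275, -0.146], TCP at [0.198, -0.486, 0.244] pointing down, gripper open.
Joint ranges: [-2.53, 2.53], [-0.77, 2.02], [0.04, 2.7], [-1, 4.14], [0.28, 2.66], [-3.11, 3.11]. Speed limits (rad/s): [2.57, 2.57, 3.14, 3.14, 3.14, 3.14].

## Interface

Orientations are given as [roll, pitch, yaw] about the fixed x, y, z axes, in that order (R = Rz(yaw) Ry(pitch) Rx(roll)).
In Python, from cell import robot gives the robot as it stands. The module is installed in compiled form; this text tells all that it offers.
- The arm moves only by the tool carry_out, never from a script. Its argument "commands" is a list of rows, each a list of 3 entries, a list of its own where there are three numbers: the shift along the tool's x, y, z in m, then the turn about the tool's z in rad, then the opening, from 0 (shut) to 1 (fully open). In form: [[[dx, dy, dz], yaw, claw], ...]. A call has 1 to 20 rows; each row shifts and turns the commanded pose from where the row before left it, along the tool's axes as they then stand; what a row does not reach is not made up. A row lasts 1/8 s, in which the tool goes at most 62.5 mm and 10.7 degrees, less where a joint would pass 70% of its speed; a pose out of reach is approached as far as the arm can. A call is refused whole if a number of a shift passes 0.0625 or a number of a turn 0.188, either way. A call with a gripper value outside its range is refused whole. The fingers move at their own pace and stop on an object; "newtons" is the grip in N (left out, the last holds). Time passes only in rows, so rows that do not move let the fingers close. It gives the time, the measured TCP pose, the force, the opening and the grip force at its end, in the units of the state.
- robot.observe(): the state, without advancing time (a new reading comes with each control period).
- robot.read_camera(name): name is "side" or "top"; returns a dict with "pixels" (420x560x3 uint8, red, green, blue), "fx", "fy", "cx", "cy" (pixels), "k1" (the pictures are not rectified: a ray, as slopes to the right and down, at radius r is drawn at 1 + k1 r^2 times it, then the intrinsics apply), "view" (4x4, takes a point from world to camera coordinates). Camera axes: x right, y up, looking along -z (the intrinsics and any distortion apply to the point x, -y, -z); pixel columns grow to the right and rows downward; lengths in m; the calibration is good to about 2 mm. A picture is of the moment at which its call begins. There is no depth.
- robot.hand_in(): hands the job in; it is judged then, once.
Trained networks look in a picture, given as the dict that the camera call returned (one of the last four; its "shot" number tells which), for a name from the list of things; names that differ only in an ending like _2 or _b are one class to them, and where a whole thing is asked for, a point or a joint stands for the part that bears it (a point fixed in the world has none). Each returns a list of dicts, best first, with "p" (0 to 1); they miss things now and then, are a little off and sometimes report something else, mostly with a low value. They report only what shows in the picture. A call takes as long as a camera call. They do not tell look-alikes from the thing itself.
- robot.find_in(picture, name): "at" ([column, row] in pixels, amid what is visible of it).
- robot.tip_of(picture, name): "at" ([column, row] in pixels: a listed point, or the origin of a listed thing).
The state is a dict: "time": time; "qpos": joint angles; "qvel": joint speeds; "joint_efforts": joint torques, N m; "tool_pos": TCP position; "tool_rot": TCP orientation; "contact_force": force on the tool from outside, world axes, zero at the start; "torque": the same for the moment, N m; "opening": finger opening in m; "grip_force": force on a finger pad.
Only numpy, scipy, OpenCV 4.12 (cv2) and the standard library are available. Lean on these libraries where they do the work, as an engineer would, in place of code of your own. Each camera call takes 0.05 s, during which the arm holds its last target. There are 200 camera calls.

## Task

Close the bench test jig on the circuit board waiting in it: pick up the longer of the two jig covers by its grip bar and bring it over the jig so that it drops on the two locating pins. Then press it gently down against the springs until the board carrier is at the bottom of its travel, and finish while you are still holding it pressed down there, as for a test run. Leave the other cover and the rest of the things on the bench where they are.

Things in the scene. Friction and masses are not known exactly. Their poses are not given: they have to be found in the camera images.
- jig: test jig, fixed to the bench: grey box 150 x 210 mm, its top 55 mm above the bench. Over it, on springs, lies a dark board carrier 96 x 176 mm, 8 mm thick; two steel locating pins fixed to the box come up through the carrier near its ends, 120 mm apart. Origin at the centre of the box's underside, on the bench; x across, y along the length, through both pins; z up
- pin_a (a point): tip of the upright locating pin 60 mm along the jig's +y, 85 mm above the bench and 12 mm above the carrier's top face while that is up. The pin is 8 mm thick, its last 5 mm taper to 3 mm
- pin_b (a point): tip of the other locating pin, alike, 60 mm along the jig's -y
- carrier (a joint): how far the sprung carrier is pushed down, in m: 0 is up (top face 73 mm above the bench), 0.007 is the bottom stop (66 mm). It starts to move at about 8 N and reaches the stop at about 17 N, the cover's weight included; the weight of the cover alone does not move it, and it springs up again when let go
- carrier_top (a point): centre of the carrier's top face; moves with the carrier, directions as the jig. A green board lies here, 80 x 80 mm, 2 mm thick, with parts up to 12 mm above the carrier's top face
- cover: the longer jig cover, loose, standing right way up on the bench, 0.32 to 0.52 kg: aluminium top plate 160 x 92 x 6 mm on two black end blocks (80 x 30 mm, 22 mm tall), plate top at 28 mm, four thin push rods beneath. It fits either way round; on the pins its underside lies on the carrier's top face. Origin at the centre of the blocks' underside; y along its length, z up
- bore_a (a point): mouth of the hidden bore in the underside of the end block 60 mm along the cover's +y: 10.5 mm wide, 22 mm deep, takes a locating pin
- bore_b (a point): mouth of the other bore, alike, 60 mm along the cover's -y
- cover_grip (a point): middle of the longer cover's grip bar, 57 mm above its underside: a flat-sided aluminium bar along the cover's y, 14 mm thick, 22 mm tall (46 to 68 mm above the underside), 96 mm long, open beneath except for two legs 42 mm either side of the middle
- short_cover: the shorter jig cover, loose, not wanted: same build (aluminium top plate 112 x 92 mm, two black bored end blocks, aluminium grip bar) but 112 mm long; origin at the centre of its underside, y along its length
- wire_spool: spool of copper wire on a black round foot 110 mm across, 130 mm tall, loose; origin at the centre of the underside
- solder_reel: small reel of solder, 60 mm across, 34 mm tall, lying flat, loose; origin at the centre of the underside
- cutters: side cutters with yellow grips, about 130 mm long, 13 mm tall, lying flat, loose; origin at mid-length on the table, jaws to its +x
- screwdriver: screwdriver lying along its own x, about 200 mm long, loose; origin on the table about mid-length
Mind the look-alikes: they are no part of the job. What is shaped like the cover but red is not meant.

How it is judged:
By the outcome, as a careful person would: the job done as asked, in the order asked, and still so for the second after the job is handed in, while the arm keeps its last pose, push and grip.
It also fails if it takes over 45 s, if anything falls off the work surface, if the arm or the gripper's body presses on something with over 40 N, if the wrist force passes 120 N, or if a joint passes its speed limit or range.

## Working session

There is one attempt and no reset: what is moved stays moved. The work goes in short steps, Python scripts to look and compute and a tool call to move; the robot and the scene stay as the last step left them, time stands still between calls to the robot, and variables do not carry over. Pictures are saved under pics/ and viewed, at most 10 in all, crops included, and the job is handed in when it is done.

Besides the shell and the picture viewer there is one more tool, called after "Emit:" as name(argument=value, ...) on one line, values as JSON. carry_out: Moves the arm, as the interface text tells. Its arguments: {"type":"object","properties":{"commands":{"type":"array"},"newtons":{"type":"number"}},"required":["commands"]}

```bash
mkdir -p pics; cat > h.py <<'E'
import numpy as np, cv2
from cell import robot
def save(p,f): cv2.imwrite('pics/'+f,cv2.cvtColor(p['pixels'],cv2.COLOR_RGB2BGR))
def ray(p,at):
    d=np.array([(at[0]-p['cx'])/p['fx'],(at[1]-p['cy'])/p['fy']]); u=d.copy()
    for _ in range(20): u=d/(1+p['k1']*(u@u))
    V=np.array(p['view']);R=V[:3,:3];o=-R.T@V[:3,3]
    return o,R.T@np.array([u[0],-u[1],-1])
def onz(p,at,z):
    o,r=ray(p,at); return o+r*(z-o[2])/r[2]
def px(p,X):
    V=np.array(p['view']);c=V[:3,:3]@np.array(X)+V[:3,3]
    u=np.array([c[0],-c[1]])/-c[2];u=u*(1+p['k1']*(u@u))
    return np.array([u[0]*p['fx']+p['cx'],u[1]*p['fy']+p['cy']])
E
python3 - <<'E'
from h import *
P={n:robot.read_camera(n) for n in('top','side')}
Z=dict(jig=0,pin_a=.085,cover=0,cover_grip=.057,bore_a=0,short_cover=0,carrier_top=.073)
for n,p in P.items():
    save(p,n+'1.png')
    for t,z in Z.items():
        for d in robot.tip_of(p,t)[:4]: print(n,t,round(d['p'],2),np.round(d['at']),np.round(onz(p,d['at'],z),3))
cv2.imwrite('pics/both1.png',cv2.resize(np.vstack([cv2.imread('pics/top1.png'),cv2.imread('pics/side1.png')]),(400,600)))
E
```

```text
top jig 0.77 [262. 196.] [0.569 0.046 0.   ]
top pin_a 0.69 [284. 189.] [ 0.576 -0.011  0.085]
top pin_a 0.6 [237. 191.] [0.572 0.107 0.085]
top cover 0.78 [217. 280.] [0.346 0.167 0.   ]
top cover 0.77 [146. 222.] [0.503 0.358 0.   ]
top cover 0.76 [138. 290.] [0.324 0.378 0.   ]
top cover_grip 0.7 [218. 283.] [0.341 0.159 0.057]
top cover_grip 0.64 [145. 221.] [0.501 0.347 0.057]
top cover_grip 0.59 [130. 294.] [0.316 0.385 0.057]
top bore_a 0.92 [204. 268.] [0.379 0.203 0.   ]
top bore_a 0.82 [166. 222.] [0.504 0.302 0.   ]
top bore_a 0.7 [131. 270.] [0.375 0.396 0.   ]
top bore_a 0.69 [233. 300.] [0.292 0.127 0.   ]
top short_cover 0.67 [104. 182.] [0.615 0.471 0.   ]
top short_cover 0.6 [408. 231.] [ 0.466 -0.35   0.   ]
top short_cover 0.28 [129. 215.] [0.524 0.403 0.   ]
top carrier_top 0.94 [261. 192.] [0.569 0.047 0.073]
side jig 0.78 [277. 228.] [0.575 0.039 0.   ]
side pin_a 0.7 [279. 220.] [0.562 0.099 0.085]
side pin_a 0.59 [284. 188.] [ 0.564 -0.016  0.085]
side cover 0.92 [378. 277.] [0.335 0.166 0.   ]
side cover 0.65 [295. 347.] [0.505 0.35  0.   ]
side cover 0.56 [398. 374.] [0.316 0.384 0.   ]
side cover_grip 0.93 [299. 335.] [0.499 0.359 0.057]
side cover_grip 0.75 [380. 261.] [0.341 0.169 0.057]
side cover_grip 0.62 [404. 361.] [0.319 0.387 0.057]
side bore_a 0.95 [288. 380.] [0.512 0.416 0.   ]
side bore_a 0.9 [431. 376.] [0.256 0.381 0.   ]
side bore_a 0.75 [394. 266.] [0.295 0.13  0.   ]
side bore_a 0.74 [306. 322.] [ 0.486  0.295 -0.   ]
side short_cover 0.89 [328. 150.] [ 0.451 -0.33   0.   ]
side carrier_top 0.74 [279. 208.] [0.568 0.047 0.073]
side carrier_top 0.35 [296. 348.] [0.501 0.391 0.073]
```

View pics/top1.png

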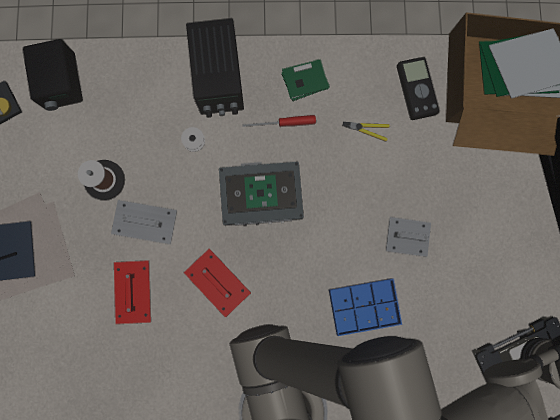

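View pics/side1.png

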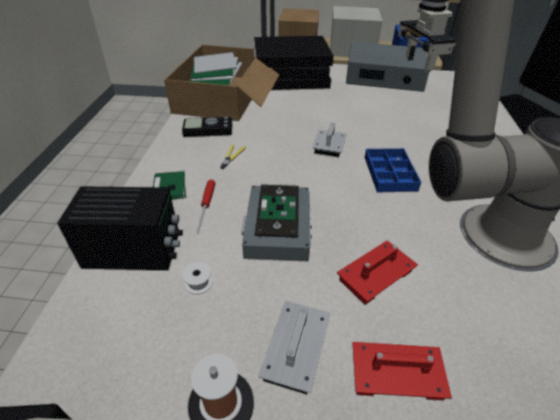

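```bash
python3 - <<'E'
from h import *
T=robot.read_camera('top');S=robot.read_camera('side')
a=cv2.resize(T['pixels'][155:245,85:185],None,fx=4,fy=4,interpolation=2)
b=cv2.resize(S['pixels'][295:400,250:350],None,fx=4,fy=4,interpolation=2)[:360]
c=cv2.resize(T['pixels'][155:230,211:311],None,fx=4,fy=4,interpolation=2)
d=cv2.resize(S['pixels'][180:262,235:320],None,fx=4,fy=4,interpolation=2)[:300,:340]
im=np.zeros((600+60,800,3),np.uint8);im[:360,:400]=a;im[:360,400:]=b;im[360:,:400]=c;im[360:,400:740]=d
cv2.imwrite('pics/crop.png',im[:600+0,:,::-1])
for p,n,seed in((T,'top',(125,222)),(S,'side',(280,345))):
    g=cv2.GaussianBlur(p['pixels'],(3,3),0)
    m=np.zeros((422,562),np.uint8)
    cv2.floodFill(g.copy(),m,seed,0,(9,)*3,(9,)*3,4|cv2.FLOODFILL_FIXED_RANGE|cv2.FLOODFILL_MASK_ONLY|(255<<8))
    m=cv2.morphologyEx(m[1:-1,1:-1],cv2.MORPH_CLOSE,np.ones((5,5)))
    ct=max(cv2.findContours(m,0,1)[0],key=cv2.contourArea)[:,0]
    w=np.array([onz(p,q,.028)[:2] for q in ct],np.float32)*1000
    print(n,len(ct),cv2.minAreaRect(w))
    for t,z in(('pin_a',.085),('cover_grip',.057)):
        print(t,[(round(d['p'],2),np.round(d['at'],1)) for d in robot.tip_of(p,t)[:4]])
E
```

```text
top 182 ((502.93475341796875, 356.7666320800781), (161.6556396484375, 91.54425811767578), 79.44490814208984)
pin_a [(0.84, array([237.3, 194.1])), (0.6, array([284.5, 192.3]))]
cover_grip [(0.89, array([143.5, 221.4])), (0.84, array([127.9, 293.9])), (0.82, array([219.9, 284.8]))]
side 250 ((502.7162780761719, 356.67724609375), (160.8345184326172, 93.17422485351562), 79.54669952392578)
pin_a [(0.87, array([278.6, 222. ])), (0.58, array([283.6, 188. ]))]
cover_grip [(0.87, array([376.6, 258.6])), (0.83, array([404. , 360.9])), (0.66, array([300.3, 333.9]))]
```

View pics/crop.png

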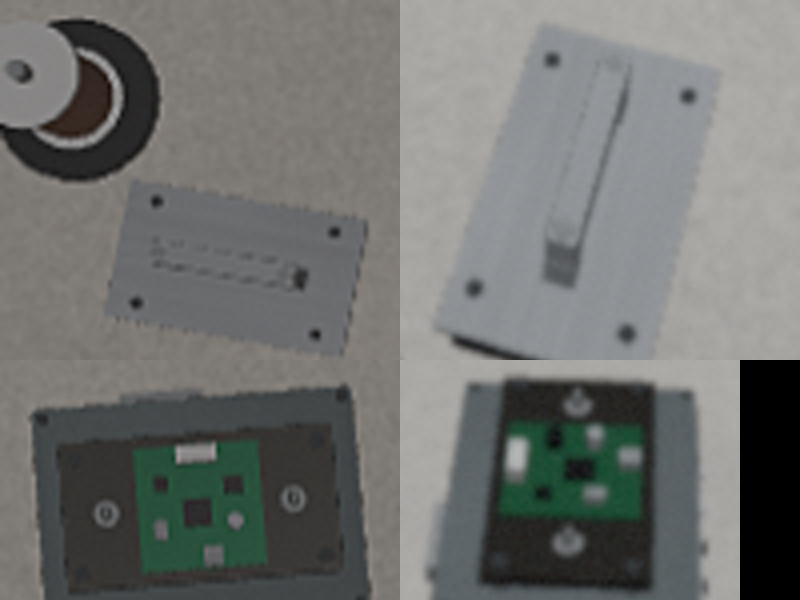

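```bash
cat >> h.py <<'E'
from scipy.spatial.transform import Rotation as Ro
def pose():
    s=robot.observe();return np.array(s['tool_pos']),Ro.from_euler('xyz',s['tool_rot']).as_matrix(),s
def go(target,axis):  # shift in tool axes, then turn so that tool x lies along axis (deg, mod 180)
    p,R,s=pose();d=R.T@(np.array(target)-p)
    cur=np.arctan2(R[1,0],R[0,0]);da=(np.radians(axis)-cur+np.pi/2)%np.pi-np.pi/2
    print('pos',p.round(4),'rot',np.round(s['tool_rot'],4),'q',np.round(s['qpos'],2),'\nshift tool',d.round(4),'world',(np.array(target)-p).round(4),'turn',round(-da,4),'curdeg',np.degrees(cur).round(2),'F',np.round(s['contact_force'],1),'open',round(s['opening'],4),'t',s['time'])
E
python3 - <<'E'
from h import *
go([.503,.357,.2],79.5)
T=robot.read_camera('top');S=robot.read_camera('side')
for p,n,(x0,x1,y0,y1) in((T,'top',(211,311,155,235)),(S,'side',(240,320,178,260))):
    im=p['pixels'].astype(int);r=np.zeros((420,560),bool);r[y0:y1,x0:x1]=1
    g=r&(im[...,1]>im[...,0]+18)&(im[...,1]>im[...,2]+8)
    warm=r&(im.max(2)<85)&(im[...,2]<=im[...,0]+3)   # dark carrier
    for nm,m,z in(('board',g,.075),('carrier',warm|g,.073)):
        m=cv2.morphologyEx(m.astype(np.uint8),cv2.MORPH_OPEN,np.ones((3,3)))
        m=cv2.morphologyEx(m,cv2.MORPH_CLOSE,np.ones((9,9)))
        ct=max(cv2.findContours(m,0,1)[0],key=cv2.contourArea)[:,0]
        w=np.array([onz(p,q,z)[:2] for q in ct],np.float32)*1000
        print(n,nm,np.round(np.hstack([np.ravel(x) for x in cv2.minAreaRect(w)]),1))
    print('vals',im[192,225],im[165,290])
for n,p,l in(('top',T,((237.5,193.5),(284.2,189.5))),('side',S,((235+168/4,180+(542-360)/4),(235+177/4,180+(402-360)/4)))):
    for a in l: print(n,'ring73',onz(p,a,.073).round(4),'tip85',onz(p,a,.085).round(4))
E
```

```text
pos [ 0.1981 -0.4862  0.2437] rot [ 3.1415 -0.      0.3868] q [-1.33  0.34  1.52  0.    1.28 -0.15] 
shift tool [ 0.6005 -0.6659  0.0437] world [ 0.3049  0.8432 -0.0437] turn -1.0007 curdeg 22.16 F [-0.7  0.1 -0.4] open 0.0915 t 1.1
top board [572.1  47.7  79.9  79.6   3.9]
top carrier [572.   47.6  97.9 177.2   3.5]
vals [72 77 78] [66 69 72]
side board [571.6  45.3  81.3  83.7   3.6]
side carrier [571.1  48.7  94.1 177.1   3.6]
vals [171 169 166] [171 169 165]
top ring73 [0.5672 0.1067 0.073 ] tip85 [0.5656 0.1061 0.085 ]
top ring73 [ 0.5756 -0.013   0.073 ] tip85 [ 0.574  -0.0125  0.085 ]
side ring73 [0.5667 0.1053 0.073 ] tip85 [0.5653 0.1174 0.085 ]
side ring73 [ 0.5753 -0.0178  0.073 ] tip85 [ 0.5737 -0.0033  0.085 ]
```

Emit:
carry_out(commands=[[[0.048, -0.019, 0], 0, 1], [[0.048, -0.019, 0], 0, 1], [[0.048, -0.019, 0], 0, 1], [[0.048, -0.019, 0], 0, 1], [[0.048, -0.019, 0], 0, 1], [[0.048, -0.019, 0], 0, 1], [[0.048, -0.019, 0], 0, 1], [[0.048, -0.019, 0], 0, 1], [[0.0215, -0.0515, 0], 0, 1], [[0.0215, -0.0515, 0], 0, 1], [[0.0215, -0.0515, 0], 0, 1], [[0.0215, -0.0515, 0], 0, 1], [[0.0215, -0.0515, 0], 0, 1], [[0.0215, -0.0515, 0], 0, 1], [[0.0215, -0.0515, 0], 0, 1], [[0.0215, -0.0515, 0], 0, 1], [[0.0215, -0.0515, 0], 0, 1], [[0.0215, -0.0515, 0], 0, 1]], newtons=40)

```text
time: 3.45
tool_pos: [0.501, 0.3593, 0.2437]
tool_rot: [3.141, -0.0, 0.387]
contact_force: [1.1, -0.7, 0.3]
opening: 0.0916
grip_force: 0.0
```

Emit:
carry_out(commands=[[[0, 0, 0], -0.17, 1], [[0, 0, 0], -0.17, 1], [[0, 0, 0], -0.17, 1], [[0, 0, 0], -0.17, 1], [[0, 0, 0], -0.16, 1], [[0, 0, 0], -0.16, 1], [[0, 0, 0], 0, 1]])

```text
time: 4.32
tool_pos: [0.5012, 0.3575, 0.2436]
tool_rot: [-3.142, 0.0, 1.385]
contact_force: [1.1, -0.4, 0.2]
opening: 0.0919
grip_force: 0.0
```

```bash
python3 -c "
from h import *
go([.503,.357,.057],79.5)"
```

```text
pos [0.5012 0.3575 0.2436] rot [-3.1415e+00  1.0000e-04  1.3854e+00] q [ 0.5   0.51  1.26 -0.    1.37  0.68] 
shift tool [-1.000e-04  1.900e-03  1.866e-01] world [ 0.0018 -0.0005 -0.1866] turn -0.0022 curdeg 79.38 F [ 1.1 -0.4  0.2] open 0.0919 t 4.325
```

Emit:
carry_out(commands=[[[0, 0.002, 0.04], 0, 1], [[0, 0, 0.04], 0, 1], [[0, 0, 0.04], 0, 1], [[0, 0, 0.035], 0, 1], [[0, 0, 0.02], 0, 1], [[0, 0, 0.0125], 0, 1], [[0, 0, 0], 0, 0], [[0, 0, 0], 0, 0], [[0, 0, 0], 0, 0], [[0, 0, 0], 0, 0], [[0, 0, 0], 0, 0], [[0, 0, 0], 0, 0]], newtons=40)

```text
time: 5.82
tool_pos: [0.5032, 0.3571, 0.0563]
tool_rot: [3.141, -0.0, 1.387]
contact_force: [-0.0, 0.7, 0.3]
opening: 0.0361
grip_force: 0.0
```

```bash
python3 -c "
from h import *
go([.503,.357,.2],79.5)"
```

```text
pos [0.5032 0.3571 0.0563] rot [ 3.1414 -0.      1.3867] q [ 0.49  0.7   1.47 -0.    0.97  0.68] 
shift tool [-1.000e-04 -2.000e-04 -1.437e-01] world [-2.000e-04 -1.000e-04  1.437e-01] turn -0.0008 curdeg 79.45 F [-0.   0.7  0.3] open 0.0361 t 5.825
```

Emit:
carry_out(commands=[[[0, 0, 0], 0, 0], [[0, 0, 0], 0, 0], [[0, 0, 0], 0, 0], [[0, 0, 0], 0, 0], [[0, 0, 0], 0, 0]])

```text
time: 6.45
tool_pos: [0.503, 0.3571, 0.0561]
tool_rot: [-3.141, 0.0, 1.387]
contact_force: [-0.2, 0.4, 0.0]
opening: 0.0135
grip_force: 40.0
```

Emit:
carry_out(commands=[[[0, 0, -0.01], 0, 0], [[0, 0, -0.02], 0, 0], [[0, 0, -0.03], 0, 0], [[0, 0, -0.03], 0, 0], [[0, 0, -0.025], 0, 0], [[0, 0, 0], 0, 0]])

```text
time: 7.2
tool_pos: [0.5042, 0.3576, 0.1735]
tool_rot: [3.138, -0.003, 1.387]
contact_force: [0.3, 0.6, -3.6]
opening: 0.0137
grip_force: 40.0
```

```bash
python3 -c "
from h import *
go([.5717,.0475,.17],93.6)"
```

```text
pos [0.5042 0.3576 0.1735] rot [ 3.1378e+00 -2.8000e-03  1.3868e+00] q [ 0.49  0.57  1.36 -0.    1.21  0.68] 
shift tool [-0.2925  0.1231  0.0031] world [ 0.0675 -0.3101 -0.0035] turn -0.2469 curdeg 79.46 F [ 0.3  0.6 -3.6] open 0.0137 t 7.2
```

Emit:
carry_out(commands=[[[-0.015, 0.006, 0], 0, 0], [[-0.03, 0.013, 0], 0, 0], [[-0.04, 0.017, 0], 0, 0], [[-0.04, 0.017, 0], 0, 0], [[-0.04, 0.017, 0], 0, 0], [[-0.04, 0.017, 0], 0, 0], [[-0.04, 0.017, 0], 0, 0], [[-0.03, 0.013, 0], 0, 0], [[-0.0175, 0.006, 0], 0, 0], [[0, 0, 0], -0.05, 0], [[0, 0, 0], -0.09, 0], [[0, 0, 0], -0.08, 0], [[0, 0, 0], -0.026, 0], [[0, 0, 0], 0, 0], [[0, 0, 0], 0, 0]])

```text
time: 9.07
tool_pos: [0.5704, 0.0471, 0.171]
tool_rot: [-3.141, 0.0, 1.632]
contact_force: [0.1, -0.7, -4.2]
opening: 0.0141
grip_force: 40.0
```

```bash
python3 - <<'E'
from h import *
go([.5717,.0475,.17],93.6)
T=robot.read_camera('top');S=robot.read_camera('side')
im=np.hstack([cv2.resize(p['pixels'][y:y+150,x:x+130],None,fx=3,fy=3,interpolation=2) for p,x,y in((T,195,120),(S,215,110))])
cv2.imwrite('pics/held.png',im[...,::-1])
E
```

```text
pos [0.5704 0.0471 0.171 ] rot [-3.1413  0.      1.632 ] q [-0.05  0.49  1.5  -0.    1.15 -0.11] 
shift tool [0.0004 0.0013 0.001 ] world [ 0.0013  0.0004 -0.001 ] turn -0.0016 curdeg 93.51 F [ 0.1 -0.7 -4.2] open 0.0141 t 9.075
```

View pics/held.png

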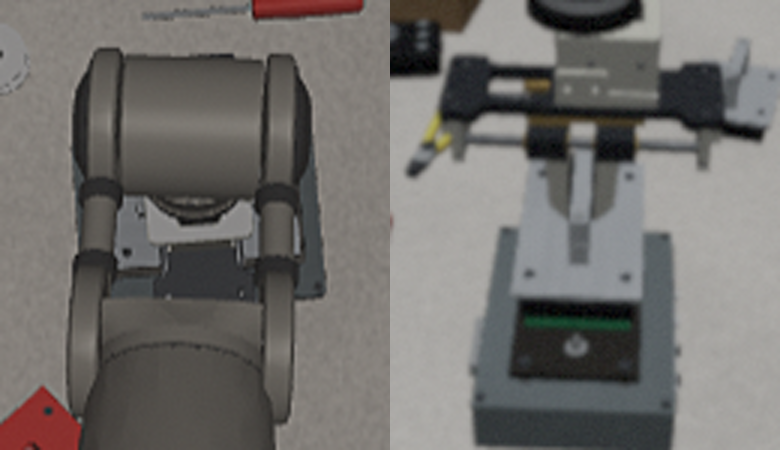

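```bash
python3 - <<'E'
from h import *
p,R,s=pose()
S=robot.read_camera('side')
m=np.zeros((422,562),np.uint8);g=cv2.GaussianBlur(S['pixels'],(3,3),0)
cv2.floodFill(g.copy(),m,(270,200),0,(12,)*3,(12,)*3,4|cv2.FLOODFILL_FIXED_RANGE|cv2.FLOODFILL_MASK_ONLY|(255<<8))
m=m[1:-1,1:-1];m[:170]=0
ct=max(cv2.findContours(m,0,1)[0],key=cv2.contourArea)[:,0]
z=p[2]-.056+.028
w=np.array([onz(S,q,z)-p for q in ct])@R*1000  # tool frame: x along cover, y across
xm=w[:,0].max()
print('near edge',np.median(w[w[:,0]>xm-4,0]),'expect 80')
L=(w[:,0]<xm-8)&(w[:,0]>xm-50)
for k in(-1,1):
    e=w[L&(k*w[:,1]>38)]
    f=np.polyfit(e[:,0],e[:,1],1);print('side',k,np.median(e[:,1]),'angle',np.degrees(np.arctan(f[0])),len(e))
E
```

```text
near edge 75.3402690653271 expect 80
side -1 -44.08755738337639 angle 3.8008154967972083 12
side 1 42.822554229021456 angle 0.06079216141531686 13
```

Emit:
carry_out(commands=[[[0.0013, 0.0013, 0.008], 0, 0], [[0, 0, 0.01], 0, 0], [[0, 0, 0.008], 0, 0], [[0, 0, 0], 0, 0], [[0, 0, 0], 0, 0]])

```text
time: 9.85
tool_pos: [0.572, 0.0484, 0.1453]
tool_rot: [3.141, 0.0, 1.633]
contact_force: [0.8, 0.8, -2.9]
opening: 0.0136
grip_force: 40.0
```

Emit:
carry_out(commands=[[[0, 0, 0.003], 0, 0], [[0, 0, 0.003], 0, 0], [[0, 0, 0], 0, 0]])

```text
time: 10.22
tool_pos: [0.5716, 0.0484, 0.1389]
tool_rot: [-3.141, 0.0, 1.633]
contact_force: [0.3, 0.2, -3.9]
opening: 0.0139
grip_force: 40.0
```

Emit:
carry_out(commands=[[[0, 0, 0.002], 0, 0], [[0, 0, 0.002], 0, 0], [[0, 0, 0], 0, 0]])

```text
time: 10.6
tool_pos: [0.5717, 0.0484, 0.135]
tool_rot: [-3.141, 0.0, 1.633]
contact_force: [0.9, -0.2, -2.9]
opening: 0.0139
grip_force: 40.0
```

Emit:
carry_out(commands=[[[0, 0, 0.002], 0, 0], [[0, 0, 0.002], 0, 0], [[0, 0, 0], 0, 0]])

```text
time: 10.98
tool_pos: [0.5717, 0.0484, 0.131]
tool_rot: [-3.141, 0.0, 1.633]
contact_force: [0.0, -0.8, -3.8]
opening: 0.0137
grip_force: 40.0
```

```bash
python3 - <<'E'
from h import *
go([.5717,.0484,.1215],93.6)
S=robot.read_camera('side')
cv2.imwrite('pics/in.png',cv2.resize(S['pixels'][130:270,215:345],None,fx=4,fy=4,interpolation=2)[...,::-1])
E
```

```text
pos [0.5717 0.0484 0.131 ] rot [-3.1412e+00  1.0000e-04  1.6328e+00] q [-0.05  0.54  1.54 -0.    1.06 -0.11] 
shift tool [0.     0.     0.0095] world [ 0.      0.     -0.0095] turn -0.0008 curdeg 93.55 F [ 0.  -0.8 -3.8] open 0.0137 t 10.975
```

View pics/in.png

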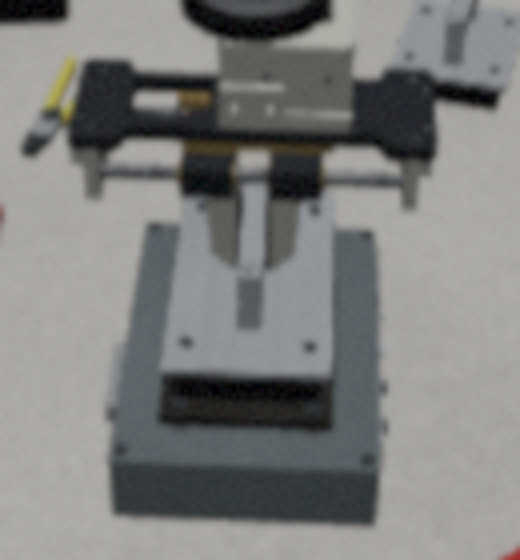

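Emit:
carry_out(commands=[[[0, 0, 0.0015], 0, 0], [[0, 0, 0.0015], 0, 0], [[0, 0, 0.001], 0, 0], [[0, 0, 0], 0, 0]], newtons=55)

```text
time: 11.52
tool_pos: [0.5719, 0.0484, 0.1282]
tool_rot: [3.141, 0.0, 1.633]
contact_force: [-3.6, -0.5, 6.1]
opening: 0.0136
grip_force: 55.0
```

Emit:
carry_out(commands=[[[0, -0.0005, 0.001], 0, 0], [[0, 0, 0.002], 0, 0], [[0, 0, 0.001], 0, 0], [[0, 0, 0], 0, 0]])

```text
time: 12.02
tool_pos: [0.5719, 0.0484, 0.1249]
tool_rot: [3.139, 0.0, 1.633]
contact_force: [-3.6, 0.1, 10.2]
opening: 0.0137
grip_force: 55.0
```

Emit:
carry_out(commands=[[[0, -0.0005, 0.001], 0, 0], [[0, 0, 0.001], 0, 0], [[0, 0, 0.001], 0, 0], [[0, 0, 0], 0, 0]])

```text
time: 12.52
tool_pos: [0.5719, 0.0484, 0.1225]
tool_rot: [3.138, 0.0, 1.633]
contact_force: [-2.5, 0.2, 11.9]
opening: 0.0136
grip_force: 55.0
```

Emit:
carry_out(commands=[[[0, -0.0003, 0.001], 0, 0], [[0, 0, 0.001], 0, 0], [[0, 0, 0], 0, 0], [[0, 0, 0], 0, 0]])

```text
time: 13.02
tool_pos: [0.5719, 0.0484, 0.122]
tool_rot: [3.136, 0.001, 1.633]
contact_force: [-5.7, 0.5, 20.3]
opening: 0.0138
grip_force: 55.0
```

Emit:
carry_out(commands=[[[0, 0, 0.0007], 0, 0], [[0, 0, 0], 0, 0], [[0, 0, 0], 0, 0], [[0, 0, 0], 0, 0]])

```text
time: 13.52
tool_pos: [0.5719, 0.0484, 0.122]
tool_rot: [3.136, 0.001, 1.633]
contact_force: [-7.3, 0.7, 25.9]
opening: 0.0138
grip_force: 55.0
```

```bash
python3 - <<'E'
from h import *
go([.5717,.0484,.1215],93.6)
S=robot.read_camera('side')
cv2.imwrite('pics/down.png',cv2.resize(S['pixels'][130:270,215:345],None,fx=4,fy=4,interpolation=2)[...,::-1])
E
```

```text
pos [0.5719 0.0484 0.122 ] rot [3.1357e+00 7.0000e-04 1.6330e+00] q [-0.05  0.55  1.55 -0.    1.03 -0.11] 
shift tool [ 0.     -0.0002  0.0005] world [-0.0002 -0.     -0.0005] turn -0.0007 curdeg 93.56 F [-7.3  0.7 25.9] open 0.0138 t 13.525
```

View pics/down.png

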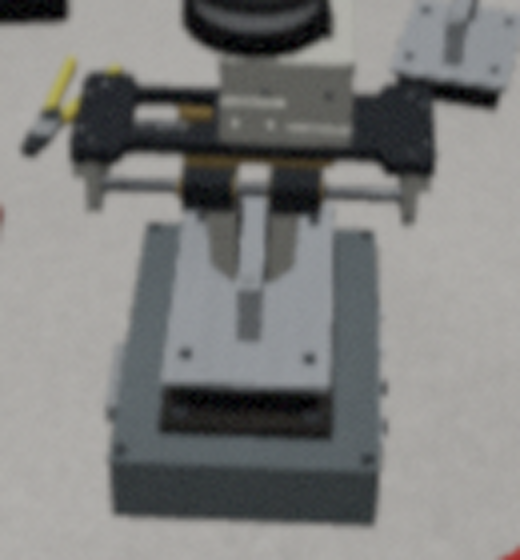

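```bash
python3 -c "
from h import *
print(robot.hand_in())"
```

```text
the job is handed in; nothing more can be done
None
```

The longer grey cover is on both locating pins and held pressed down with the carrier at its bottom stop (about 26 N measured downward push, total time 13.5 s); the job is handed in, with no verdict returned.

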